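# Hold the letter clip open over the order card

### The arm

A 6-joint arm with a two-finger parallel gripper is mounted at the origin on the work surface. World frame = base frame: x ahead of the robot, y to its left, z up, the work surface at z = 0. Lengths are in m, angles in degrees, forces in N, time in s.
With the tool pointing down it reaches from about 0.4 to 0.925 m from the base axis. Payload 3.4 kg.
Tool frame: the origin (TCP) lies midway between the tips of the shut fingers; the grasp point (between the pads) lies 19 mm behind it; z points along the fingers, x is the direction in which the jaws open and shut, and the axes are right-handed (so a half turn about z gives the same grasp; the last joint's range is limited). The gripper opens to 85 mm and grips with 20 to 120 N. Pads are 22 mm wide; open, the fingers measure 114 mm over their backs; the gripper's body (76 mm by 85 mm) begins 54 mm behind the grasp point. The pads swing forward as they close: fully open they stand 13 mm farther back than shut.
Start: joints at [-80.758, 17.578, 86.31, -0, 76.112, -4.211], TCP at [0.134, -0.559, 0.231] pointing down, gripper open.
Joint ranges: [-179.03, 179.03], [-60, 130.46], [8.19, 133.38], [-81.62, 261.62], [5.75, 156.47], [-153.77, 153.77]. Speed limits (degrees/s): [147.25, 147.25, 180, 180, 180, 180].

### API

Orientations are given as a 3x3 rotation matrix whose columns are the frame's x, y, z axes.
In Python, from plant import * gives the robot as it stands. The module is installed in compiled form; this text tells all that it offers.
- The arm moves only by the tool move_arm, never from a script. Its arguments are lists of equal length, an entry for each row: "linear": the shift along the tool's x, y, z in mm, a list of three; "twist": the turn, a rotation vector about the tool's x, y, z in rad, a list of three. A call has exactly 10 rows; each row shifts and turns the pose as measured when the row begins, along the tool's axes as they then stand; what a row does not reach is not made up. A row lasts 1/12 s, in which the tool goes at most 41.7 mm and 7.16 degrees, less where a joint would pass 70% of its speed; a pose out of reach is approached as far as the arm can. A call with a gripper value outside its range is refused whole. "gripper" is the closure in counts, from 0 (fully open) to 255 (shut), set as the call begins (left out, the last holds). The fingers move at their own pace and stop on an object; "force" is the grip in N (left out, the last holds). Time passes only in rows, so rows that do not move let the fingers close, or fill a call up. It gives the time, the measured TCP pose, the force and the opening at its end, in the units of the state.
- sense(): the state, without advancing time (a new reading comes with each control period).
- grab_frame(name): name is "scene" or "top" or "wrist"; returns a dict with "color" (480x640x3 uint8, red, green, blue), "depth" (480x640 float32, m along the optical axis (not along the pixel's ray), 0 where there is no reading), "intrinsics" (3x3 intrinsics, pixels), "extrinsics" (4x4, takes a point from world to camera coordinates). Camera axes: x right, y up, looking along -z (the intrinsics and any distortion apply to the point x, -y, -z); pixel columns grow to the right and rows downward; lengths in m; the calibration is good to about 2 mm. The wrist camera is an equidistant fisheye: a pixel r from the principal point sees the ray r / f radians off the axis. A picture is of the moment at which its call begins.
- hand_in(): hands the job in, once; it reports no verdict.
The state is a dict: "time_s": time; "joint_positions": joint angles; "dq": joint speeds; "effort": joint torques, N m; "eef_pos": TCP position; "tcp_rot": TCP orientation; "ft_force": force on the tool from outside, world axes, zero at the start; "ft_torque": the same for the moment, N m; "width": opening from 0.0 (shut) to 1.0 (fully open).
Only numpy, scipy, OpenCV 4.12 (cv2) and the standard library are available. Lean on these libraries where they do the work, as an engineer would, in place of code of your own. Each camera call takes 0.05 s, during which the arm holds its last target.

### The job

I need both hands for the packing slips, so hold the clip for me: squeeze the big steel letter clip open, lift it off the rim of the supplies box, and bring it to the wide order card (not the tall one). Hold it gaping over the middle of that card's top edge, with the jaws a good centimetre down on either side and clear of both faces, so that I can slide slips in against the card. Finish like that, still squeezing the clip: never let it drop or bite the card, and leave the box, both cards and everything else on the table where they are.

Things in the scene. Friction and masses are not known exactly. Their poses are not given: they have to be found in the camera images.
- clip_pin (a point): Middle of the hinge pin of the big steel letter clip (about 100 g, 85 mm high), which starts clamped on the supplies box's near rim, handles up, jaws down astride the 5 mm wall. Axes: z up to the handles, y along the pin and the rim, x across the two mirror-image halves (jaw_a at +x, jaw_b at -x). A spring coil 10 mm in diameter is round the pin.
- clip_grip (a point): Midway between the clip's handles, 38 mm above the pin; the place to squeeze, along x. Handles: flat plates 36 mm wide (y) from 6 to 52 mm above the pin; on the rim they splay to 57 mm overall at their tops (47 mm above the pin); squeezed to the stop they stand parallel, 28 mm overall. It takes about 6 N at first, 11 N fully open.
- clip: The same clip as a whole (its pin, carrying both halves); origin and axes as clip_pin. Each lip is 60 mm wide (y) and 9 mm high, its end 36 mm below the pin (35 mm when squeezed); the lips are 5 mm apart on the rim, 26 mm apart squeezed right up.
- jaw_a (a joint): Turn of the clip's +x half about the pin: 0 when clamped on the 5 mm rim, grows as the handles are squeezed, 0.30 rad at the stop (handles parallel, jaws gaping 26 mm). The other half mirrors it.
- jaw_a_lip (a point): Middle of the lower end of the lip of the +x half, on its inner (gripping) face. Axes as the clip's when it is on the rim.
- jaw_b_lip (a point): The same on the -x half.
- wide_card: The wide (landscape) order card: stiff brown card 4 mm thick, 200 mm wide, standing upright with its top edge 150 mm above the table, a blank form on each face, in a loose grey steel foot 80 x 150 mm, 24 mm high; 0.9 kg. Origin: centre of the foot's underside. x is square to the card's faces, y along its width, z up.
- wide_card_edge (a point): Middle of the wide card's top edge (150 mm above the table). Axes as wide_card.
- tall_card: The other order card, not to be used: tall (portrait), 110 mm wide, top edge 210 mm above the table, same foot. Origin: centre of the foot's underside. The two cards may stand either way round.
- supplies_box: Open brown cardboard supplies box, 200 mm (x) by 280 mm (y), 110 mm high, walls 5 mm, tape rolls up to 55 mm high inside, 0.9 kg, loose. Origin: centre of its underside. The clip sits somewhere along its near (-x) wall, whose middle plane is 97.5 mm from the origin.
- marker: Black marker pen, 137 mm long, lying. Bystander; origin at its underside.
- tape_roll: Roll of parcel tape, 100 mm across, 48 mm high. Bystander; origin at its underside.
- glue_jar: White plastic jar with a grey lid, 68 mm across, 160 mm tall. Bystander; origin at its underside.
- small_clip: Small dark clip lying flat, 36 mm. Bystander; origin at its underside.
- scanner: Handheld barcode scanner lying down, about 185 mm long, 45 mm high. Bystander; origin at its underside.
- label_roll: Roll of paper labels, 84 mm across, 56 mm high. Bystander; origin at its underside.
- slips: Pad of packing slips with a brown cover, 140 x 100 mm, 8 mm thick. Bystander; origin at its underside.

How it is judged:
By the outcome, as a careful person would: the job done as asked, in the order asked, and still so for the second after the job is handed in, while the arm keeps its last pose, push and grip.
It also fails if it takes over 35 s, if anything falls off the work surface, if the arm or the gripper's body presses on something with over 40 N, if the wrist force passes 120 N, or if a joint passes its speed limit or range.

## Working session

There is one attempt and no reset: what is moved stays moved. The work goes in short steps, Python scripts to look and compute and a tool call to move; the robot and the scene stay as the last step left them, time stands still between calls to the robot, and variables do not carry over. Pictures are saved under pics/ and viewed, and the job is handed in when it is done.

Besides the shell and the picture viewer there is one more tool, called after "Call:" by a JSON object that holds its "op" and its "data", one argument or row to a line. move_arm: Moves the arm, as the interface text tells. Its arguments: {"type":"object","properties":{"linear":{"type":"array","items":{"type":"array","items":{"type":"number"}}},"twist":{"type":"array","items":{"type":"array","items":{"type":"number"}}},"gripper":{"type":"number"},"force":{"type":"number"}},"required":["linear","twist"]}

```bash
mkdir -p pics; cat > h.py <<'E'
import numpy as np, cv2
from plant import *
def grab(n,fn=None):
    f=grab_frame(n)
    np.savez('pics/%s.npz'%(fn or n),**{k:f[k] for k in ('color','depth','intrinsics','extrinsics')})
    cv2.imwrite('pics/%s.png'%(fn or n),f['color'][:,:,::-1])
    return f
def world(f):
    K=f['intrinsics'];d=f['depth'];v,u=np.mgrid[0:480,0:640]
    x=(u-K[0,2])/K[0,0]*d;y=(v-K[1,2])/K[1,1]*d
    P=np.stack([x,-y,-d,np.ones_like(d)],-1)
    return (P@np.linalg.inv(f['extrinsics']).T)[...,:3]
E
python3 - <<'E'
from h import *
np.set_printoptions(precision=4,suppress=True)
for n in('scene','top','wrist'):
    f=grab(n,n+'0');print(n,f['intrinsics'],f['extrinsics'],(f['depth']>0).mean())
s=sense();print(s)
E
```

```text
scene [[624.3488   0.     316.3331]
 [  0.     624.3488 241.3715]
 [  0.       0.       1.    ]] [[-0.8706  0.4918 -0.0135  0.5263]
 [-0.4157 -0.7207  0.5548  0.1518]
 [ 0.2632  0.4886  0.8318 -1.7702]
 [ 0.      0.      0.      1.    ]] 0.9960286458333333
top [[455.6254   0.     319.9186]
 [  0.     455.6254 239.9856]
 [  0.       0.       1.    ]] [[ 0.0262 -0.9997 -0.0021 -0.0681]
 [ 0.9918  0.0258  0.1251 -0.5934]
 [-0.125  -0.0053  0.9921 -1.1225]
 [ 0.      0.      0.      1.    ]] 0.9961751302083334
wrist [[371.6483   0.     323.4874]
 [  0.     371.6483 232.1837]
 [  0.       0.       1.    ]] [[ 0.2327 -0.9725 -0.0015 -0.5746]
 [ 0.9322  0.2235 -0.2846  0.0377]
 [ 0.2771  0.0648  0.9587 -0.3792]
 [ 0.      0.      0.      1.    ]] 0.990078125
{'time_s': 0.15, 'joint_positions': array([-80.7575,  17.6133,  86.3658,  -0.0025,  76.1125,  -4.2128]), 'dq': array([ 0.0697, -0.1637, -0.2933,  0.0709,  0.0362, -0.0094]), 'effort': array([  0.001 , -45.7976, -25.222 ,  -0.0001,   0.0085,   0.    ]), 'eef_pos': array([ 0.1337, -0.5587,  0.2306]), 'tcp_rot': array([[ 0.2327, -0.9725, -0.0003],
       [-0.9725, -0.2327,  0.0016],
       [-0.0016, -0.0001, -1.    ]]), 'ft_force': array([ 0.6601, -0.5666,  0.1935]), 'ft_torque': array([ 0.0055,  0.0138, -0.0095]), 'width': 1.0026033881284968}
```

View pics/scene0.png

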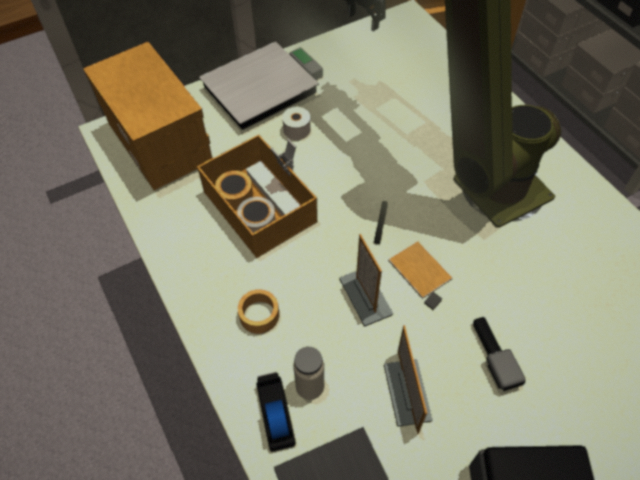

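View pics/top0.png

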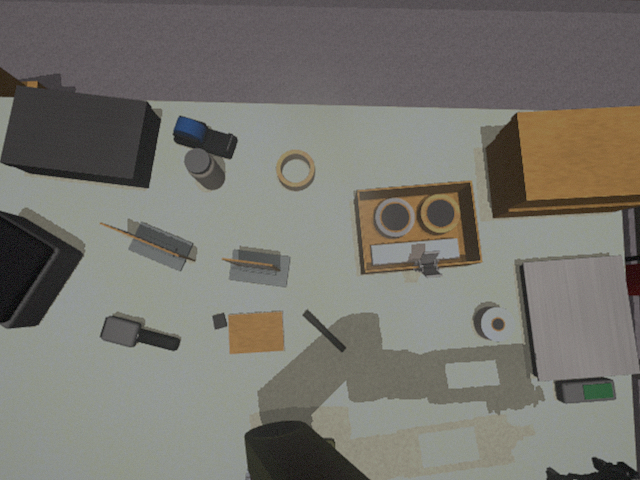

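The top view shows the clip at about (428,260) on the box's near rim. The wide card is at (100–185, 224–255) and the tall card at (222–280, 262). Next I'll measure with depth.

```bash
python3 - <<'E'
from h import *
np.set_printoptions(precision=4,suppress=True)
for n in('top','scene'):
    f=np.load('pics/%s0.npz'%n);W=world(f)
    x,y,z=W[...,0],W[...,1],W[...,2]
    print(n)
    cl=(z>.115)&(z<.22)&(abs(y+.3)<.2)&(x>.4)&(x<.75)
    num,lab,st,ce=cv2.connectedComponentsWithStats(cl.astype(np.uint8))
    for i in range(1,num):
        if st[i,4]>15:
            p=W[lab==i];print('clip?',st[i],p.min(0),p.max(0),p.mean(0))
    cl=(z>.06)&(z<.25)&(y>0)&(y<.6)&(x>.4)&(x<.75)
    num,lab,st,ce=cv2.connectedComponentsWithStats(cl.astype(np.uint8))
    for i in range(1,num):
        if st[i,4]>15:
            p=W[lab==i];print('card?',st[i],p.min(0),p.max(0),p.mean(0))
    cl=(z>.09)&(z<.116)&(y<-.1)&(y>-.5)&(x>.4)&(x<.8)
    p=W[cl];c=p[:,:2].astype(np.float32);print('box rim',cv2.minAreaRect(c),len(c))
f=np.load('pics/top0.npz')['color'];c=f[160:300,340:500];cv2.imwrite('pics/c1.png',cv2.resize(c,None,fx=5,fy=4.2,interpolation=2)[:,:800,::-1])
f=np.load('pics/scene0.npz')['color'];c=f[130:230,190:320];cv2.imwrite('pics/c2.png',cv2.resize(c,None,fx=6,fy=6,interpolation=2)[:,:800,::-1])
c=f[300:450,330:460];cv2.imwrite('pics/c3.png',cv2.resize(c,None,fx=4,fy=4,interpolation=2)[:,:800,::-1])
E
```

```text
top
clip? [504 165  24  43 649] [ 0.6708 -0.4999  0.115 ] [ 0.75   -0.4887  0.2199] [ 0.7112 -0.4949  0.1705]
clip? [414 250  28  27 442] [ 0.5033 -0.3331  0.115 ] [ 0.5623 -0.2761  0.1787] [ 0.5337 -0.3038  0.1433]
card? [185 164  34  21 466] [0.7266 0.2077 0.0607] [0.75   0.2678 0.1657] [0.7373 0.2317 0.1274]
card? [ 53 166  88  17 808] [0.7248 0.403  0.0602] [0.75   0.5996 0.1171] [0.7392 0.4813 0.1033]
card? [ 99 222  91  37 281] [0.5358 0.2698 0.0603] [0.6107 0.4575 0.1549] [0.5715 0.3569 0.1318]
card? [  31  240   41   39 1142] [0.4787 0.5636 0.06  ] [0.5711 0.6    0.1603] [0.5259 0.5836 0.1174]
card? [221 257  58  13 273] [0.5157 0.0485 0.0603] [0.5307 0.1584 0.2146] [0.5218 0.1007 0.1667]
box rim ((0.6498931646347046, -0.3272520899772644), (0.24310074746608734, 0.37488576769828796), 9.231736183166504) 1511
scene
clip? [175 109  33  38 744] [ 0.6694 -0.4999  0.115 ] [ 0.75   -0.4833  0.22  ] [ 0.712  -0.4937  0.1692]
clip? [270 139  27  31 328] [ 0.4981 -0.3706  0.1151] [ 0.5607 -0.2746  0.1812] [ 0.5239 -0.302   0.1439]
card? [357 234  25  70 925] [0.5141 0.0465 0.06  ] [0.5303 0.1617 0.2146] [0.5234 0.1082 0.1438]
card? [399 325  29 103 948] [0.5349 0.2698 0.0605] [0.6103 0.4595 0.156 ] [0.5747 0.3703 0.1148]
card? [306 347  19  39 281] [0.727  0.216  0.0614] [0.75   0.2743 0.1667] [0.7409 0.2505 0.1433]
card? [352 427  37  53 613] [0.7234 0.4052 0.1022] [0.75   0.522  0.1195] [0.7389 0.459  0.1105]
card? [473 446  45  32 545] [0.4884 0.5657 0.0611] [0.5694 0.6    0.1611] [0.5443 0.5873 0.1308]
box rim ((0.6467118859291077, -0.32653602957725525), (0.24556364119052887, 0.38354358077049255), 9.824311256408691) 1714
```

View pics/c1.png

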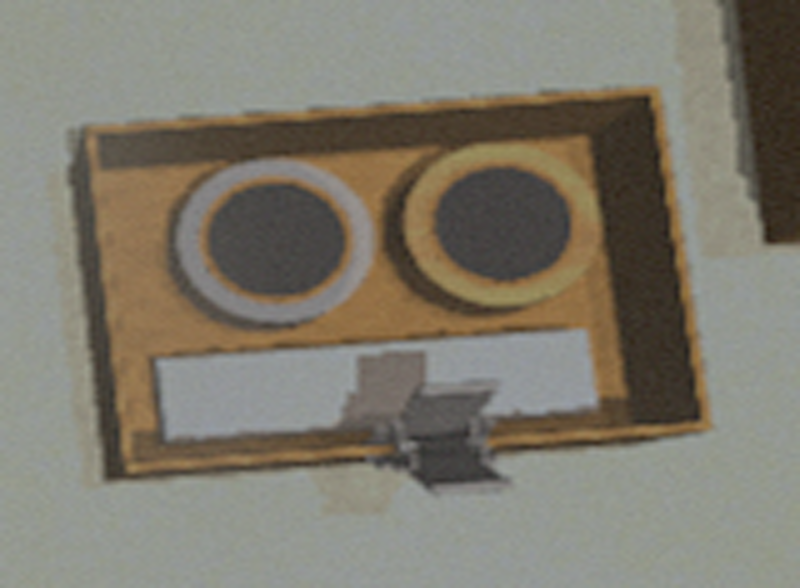

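View pics/c2.png

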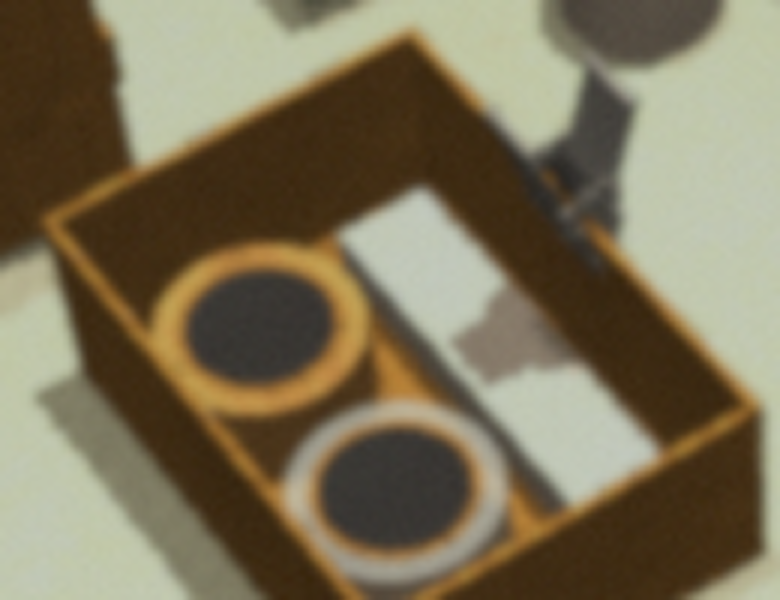

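View pics/wrist0.png

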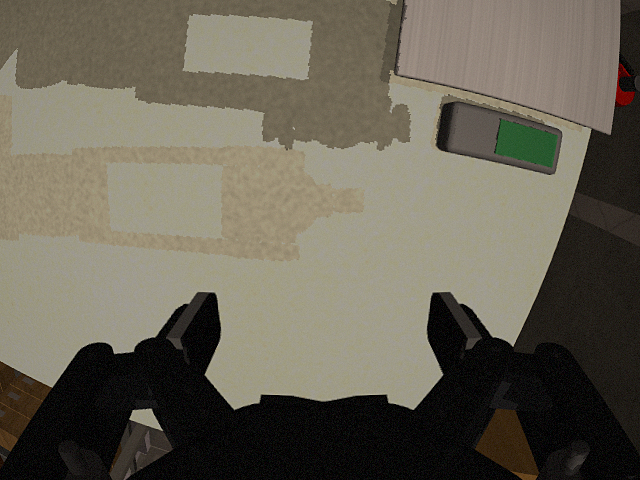

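The clip's two handle plates straddle the rim, at about (350–500, 380–490) in the enlarged crop, and the rim yaw is a few degrees. Next I'll fit the lines.

```bash
cat > m.py <<'E'
from h import *
np.set_printoptions(precision=4,suppress=True)
def line(p):
    p=p[:,:2].astype(np.float32);v=cv2.fitLine(p,cv2.DIST_HUBER,0,.001,.001).ravel()
    if v[1]<0:v[:2]*=-1
    t=(p-v[2:])@v[:2];r=(p-v[2:])@np.array([-v[1],v[0]])
    a=v[2:]+t.min()*v[:2];b=v[2:]+t.max()*v[:2]
    return dict(ang=np.degrees(np.arctan2(v[0],v[1])),a=a,b=b,mid=(a+b)/2,L=t.max()-t.min(),rms=r.std(),n=len(p),off=np.percentile(r,[2,98])*1000)
if __name__=='__main__':
  for n in('top','scene'):
    f=np.load('pics/%s0.npz'%n);W=world(f);x,y,z=W[...,0],W[...,1],W[...,2]
    nr=(z>.100)&(z<.116)&(x>.50)&(x<.60)&(y<-.15)&(y>-.45)&((y>-.25)|(y<-.35))
    print(n,'rim',line(W[nr]),z[nr].mean())
    c=(z>.135)&(z<.2)&(x>.52)&(x<.63)&(y>.25)&(y<.48); print('wide',line(W[c]),z[c].max())
    c=(z>.08)&(z<.16)&(x>.52)&(x<.63)&(y>.25)&(y<.48); print('wide',line(W[c]),z[c].max())
    c=(z>.06)&(z<.25)&(x>.5)&(x<.54)&(y>.03)&(y<.18); print('tall',line(W[c]),z[c].max())
    h=(z>.14)&(z<.2)&(x>.49)&(x<.58)&(y<-.26)&(y>-.36);p=W[h]
    print('handles',p[:,2].max(),p.min(0),p.max(0))
    for lo in(.115,.125,.135,.145,.155,.165,.170,.175):
        q=W[(z>lo)&(z<lo+.01)&(x>.48)&(x<.58)&(y<-.25)&(y>-.36)]
        if len(q):print(lo,len(q),q[:,0].min(),q[:,0].max(),q[:,1].min(),q[:,1].max())
E
python3 m.py
```

```text
top rim {'ang': np.float32(-4.823169), 'a': array([ 0.5499, -0.4369], dtype=float32), 'b': array([ 0.5262, -0.1562], dtype=float32), 'mid': array([ 0.538 , -0.2966], dtype=float32), 'L': np.float32(0.28166157), 'rms': np.float32(0.022764694), 'n': 335, 'off': array([-64.6332,  12.0499])} 0.10929516860946609
wide {'ang': np.float32(20.878834), 'a': array([0.5377, 0.27  ], dtype=float32), 'b': array([0.6093, 0.4575], dtype=float32), 'mid': array([0.5735, 0.3638], dtype=float32), 'L': np.float32(0.20067123), 'rms': np.float32(0.0012938483), 'n': 180, 'off': array([-1.9683,  2.1851])} 0.15488465849253186
wide {'ang': np.float32(20.915457), 'a': array([0.5381, 0.2695], dtype=float32), 'b': array([0.6099, 0.4573], dtype=float32), 'mid': array([0.574 , 0.3634], dtype=float32), 'L': np.float32(0.20101942), 'rms': np.float32(0.001425127), 'n': 256, 'off': array([-1.5992,  2.7488])} 0.15488465849253186
tall {'ang': np.float32(6.187336), 'a': array([0.5157, 0.0489], dtype=float32), 'b': array([0.5276, 0.1585], dtype=float32), 'mid': array([0.5216, 0.1037], dtype=float32), 'L': np.float32(0.1102
[... 2156 characters left out ...]
0.1812]
0.115 55 0.513122160025943 0.544899933187075 -0.3276864150485429 -0.27461079975970926
0.125 89 0.5102203617305268 0.548307407867925 -0.32615839164592797 -0.2777467829738436
0.135 39 0.5082386520675316 0.5505426806473387 -0.3203418533720851 -0.28327710524706573
0.145 35 0.5061553703108655 0.55457147436823 -0.3239713284550273 -0.2824643193966091
0.155 51 0.5021675924477804 0.5581416565953898 -0.3318705377493346 -0.2815041440999837
0.165 48 0.49805105286200113 0.5606650050023876 -0.326931963868749 -0.2806846715233371
0.17 42 0.5019931833985051 0.5606650050023876 -0.326931963868749 -0.2806846715233371
0.175 10 0.5029751876640478 0.5587290038246064 -0.3166757432237567 -0.28147586688225834
```

```bash
cat > plan.py <<'E'
import sys
from h import *
from scipy.spatial.transform import Rotation as R
def down(yaw):
    a=np.radians(yaw);c,s=np.cos(a),np.sin(a)
    return np.array([[c,s,0],[s,-c,0],[0,0,-1.]])
def rows(p,yaw,n,p0=None,R0=None):
    s=sense();p0=s['eef_pos'] if p0 is None else p0;R0=s['tcp_rot'] if R0 is None else R0
    R1=down(yaw);w=R.from_matrix(R0.T@R1).as_rotvec()/n;Rs=R.from_rotvec(w).as_matrix();d=(np.array(p)-p0)/n
    L=[];Rc=R0
    for i in range(n):
        L.append([round(float(v)*1000,1) for v in Rc.T@d]);Rc=Rc@Rs
    print('step',np.linalg.norm(d)*1000,np.degrees(np.linalg.norm(w)))
    print(L);print([round(float(v),4) for v in w])
E
python3 - <<'E'
from m import *
from plan import *
for n in('top','scene'):
    f=np.load('pics/%s0.npz'%n);W=world(f);x,y,z=W[...,0],W[...,1],W[...,2]
    xl=.534+(-.296-y)*.087
    nr=(z>.104)&(z<.116)&(abs(x-xl)<.008)&(y<-.14)&(y>-.46)&((y>-.25)|(y<-.35))
    print(n,line(W[nr]),np.median(z[nr]))
rows([.533,-.304,.255],5.5,20)
E
```

```text
top {'ang': np.float32(-6.243405), 'a': array([ 0.547 , -0.4365], dtype=float32), 'b': array([ 0.5167, -0.159 ], dtype=float32), 'mid': array([ 0.5318, -0.2978], dtype=float32), 'L': np.float32(0.27919838), 'rms': np.float32(0.002594674), 'n': 180, 'off': array([-8.3481,  3.064 ])} 0.11019000675953505
scene {'ang': np.float32(-6.431269), 'a': array([ 0.5471, -0.4351], dtype=float32), 'b': array([ 0.5155, -0.1546], dtype=float32), 'mid': array([ 0.5313, -0.2948], dtype=float32), 'L': np.float32(0.28227705), 'rms': np.float32(0.003466143), 'n': 115, 'off': array([-12.1695,   4.7379])} 0.10894954683321045
step 23.714224768180536 4.102210051733151
[[-7.7, -22.4, -1.2], [-6.1, -22.9, -1.2], [-4.5, -23.3, -1.2], [-2.8, -23.5, -1.2], [-1.1, -23.7, -1.2], [0.6, -23.7, -1.2], [2.3, -23.6, -1.2], [4.0, -23.3, -1.2], [5.6, -23.0, -1.2], [7.3, -22.5, -1.2], [8.9, -22.0, -1.2], [10.4, -21.3, -1.2], [11.9, -20.5, -1.2], [13.3, -19.6, -1.2], [14.7, -18.6, -1.2], [16.0, -17.5, -1.2], [17.2, -16.3, -1.2], [18.3, -15.0, -1.2], [19.3, -13.7, -1.2], [20.3, -12.2, -1.2]]
[-0.0001, 0.0001, -0.0716]
```

Call:
{"op": "move_arm", "data": {
  "linear": [
    [-7.7,-22.4,-1.2],
    [-6.1,-22.9,-1.2],
    [-4.5,-23.3,-1.2],
    [-2.8,-23.5,-1.2],
    [-1.1,-23.7,-1.2],
    [0.6,-23.7,-1.2],
    [2.3,-23.6,-1.2],
    [4.0,-23.3,-1.2],
    [5.6,-23.0,-1.2],
    [7.3,-22.5,-1.2]
  ],
  "twist": [
    [0,0,-0.072],
    [0,0,-0.072],
    [0,0,-0.072],
    [0,0,-0.072],
    [0,0,-0.072],
    [0,0,-0.072],
    [0,0,-0.072],
    [0,0,-0.072],
    [0,0,-0.072],
    [0,0,-0.072]
  ],
  "gripper": 0,
  "force": 20
}}

```text
time_s: 0.98
eef_pos: [0.3343, -0.4247, 0.2386]
tcp_rot: [[0.83, -0.558, -0.005], [-0.558, -0.83, 0.007], [-0.008, -0.003, -1.0]]
ft_force: [-0.3, -0.3, 1.3]
width: 1.001
```

Call:
{"op": "move_arm", "data": {
  "linear": [
    [8.9,-22,-1.2],
    [10.4,-21.3,-1.2],
    [11.9,-20.5,-1.2],
    [13.3,-19.6,-1.2],
    [14.7,-18.6,-1.2],
    [16,-17.5,-1.2],
    [17.2,-16.3,-1.2],
    [18.3,-15,-1.2],
    [19.3,-13.7,-1.2],
    [20.3,-12.2,-1.2]
  ],
  "twist": [
    [0,0,-0.072],
    [0,0,-0.072],
    [0,0,-0.072],
    [0,0,-0.072],
    [0,0,-0.072],
    [0,0,-0.072],
    [0,0,-0.072],
    [0,0,-0.072],
    [0,0,-0.072],
    [0,0,-0.072]
  ]
}}

```text
time_s: 1.82
eef_pos: [0.5352, -0.278, 0.2475]
tcp_rot: [[0.986, 0.165, -0.011], [0.165, -0.986, 0.012], [-0.009, -0.013, -1.0]]
ft_force: [-0.5, -0.1, 0.3]
width: 1.001
```

```bash
python3 - <<'E'
from plan import *
np.set_printoptions(precision=4,suppress=True)
grab('wrist','w1');s=sense();print(s['time_s'],s['eef_pos'],s['tcp_rot'],s['ft_force'],s['joint_positions'])
rows([.532,-.304,.255],6.3,10)
E
```

```text
1.8667 [ 0.5393 -0.2752  0.2476] [[ 0.9853  0.1708 -0.0066]
 [ 0.1709 -0.9852  0.0142]
 [-0.0041 -0.0151 -0.9999]] [2.3349 1.8671 0.0228] [-31.3411  19.7276  80.5758   0.5028  80.4438 -41.2653]
step 3.0563289825043998 0.36493518989819074
[[-1.2, 2.7, -0.8], [-1.2, 2.7, -0.8], [-1.2, 2.7, -0.8], [-1.2, 2.7, -0.8], [-1.1, 2.7, -0.8], [-1.1, 2.7, -0.8], [-1.1, 2.7, -0.7], [-1.1, 2.8, -0.7], [-1.1, 2.8, -0.7], [-1.1, 2.8, -0.7]]
[-0.0015, 0.0005, 0.0062]
```

View pics/w1.png

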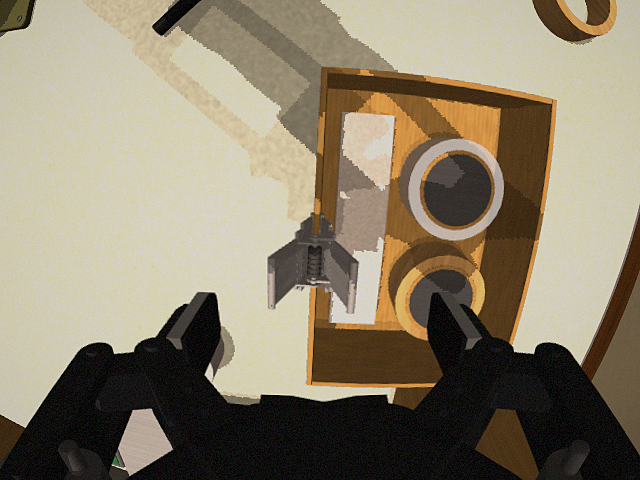

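Wrist view: the handle tops are at about (270,285) and (355,285), and the coil is at (315,262), straddling the rim. I'll settle the arm above the clip and measure again.

Call:
{"op": "move_arm", "data": {
  "linear": [
    [-3,8,-2],
    [-3,7,-2],
    [-2,6,-2],
    [-2,4,-1],
    [-1,2,0],
    [0,0,0],
    [0,0,0],
    [0,0,0],
    [0,0,0],
    [0,0,0]
  ],
  "twist": [
    [-0.004,0.002,0.02],
    [-0.004,0.002,0.02],
    [-0.004,0.001,0.015],
    [-0.003,0,0.005],
    [0,0,0],
    [0,0,0],
    [0,0,0],
    [0,0,0],
    [0,0,0],
    [0,0,0]
  ]
}}

```text
time_s: 2.7
eef_pos: [0.5281, -0.3087, 0.2539]
tcp_rot: [[0.995, 0.099, -0.003], [0.099, -0.995, -0.001], [-0.003, 0.001, -1.0]]
ft_force: [-0.2, 0.2, -0.7]
width: 1.001
```

```bash
cat > wr.py <<'E'
from h import *
def wworld(f):
    K=f['intrinsics'];d=f['depth'];v,u=np.mgrid[0:480,0:640]
    dx=(u-K[0,2]);dy=(v-K[1,2]);r=np.hypot(dx,dy)+1e-9;th=r/K[0,0]
    k=np.tan(np.minimum(th,1.4))/r*d
    P=np.stack([dx*k,-dy*k,-d,np.ones_like(d)],-1)
    return (P@np.linalg.inv(f['extrinsics']).T)[...,:3]
E
python3 - <<'E'
from plan import *
from wr import *
from m import line
np.set_printoptions(precision=4,suppress=True)
f=grab('wrist','w2');s=sense();print(s['time_s'],s['eef_pos'],s['tcp_rot'],s['ft_force'],s['dq'])
W=wworld(f);x,y,z=W[...,0],W[...,1],W[...,2]
print('table',np.median(z[20:60,200:280]),np.median(z[150:250,100:200]))
for lo in np.arange(.115,.185,.005):
    q=W[(z>lo)&(z<lo+.005)&(x>.48)&(x<.58)&(y<-.25)&(y>-.36)]
    if len(q)>3:print('%.3f'%lo,len(q),np.percentile(q[:,0],[0,2,98,100]),np.percentile(q[:,1],[0,2,98,100]))
xl=.532+(-.296-y)*.11
nr=(z>.104)&(z<.116)&(abs(x-xl)<.008)&(y<-.14)&(y>-.46)&((y>-.26)|(y<-.345))
print(line(W[nr]),np.median(z[nr]))
E
```

```text
2.75 [ 0.5281 -0.3086  0.2539] [[ 0.9951  0.0993 -0.0029]
 [ 0.0992 -0.9951 -0.0012]
 [-0.003   0.0009 -1.    ]] [-0.4013  0.0722 -0.6259] [ 0.2293 -0.0057 -0.1342  0.0963  0.0056  0.033 ]
table 0.0002854486138127166 0.00040272585697029295
0.115 225 [0.5164 0.518  0.5425 0.5451] [-0.3355 -0.3335 -0.2785 -0.2775]
0.120 354 [0.5154 0.5172 0.5435 0.5458] [-0.335  -0.3331 -0.2788 -0.2775]
0.125 746 [0.5135 0.5154 0.5451 0.5479] [-0.3313 -0.3285 -0.2847 -0.2821]
0.130 716 [0.5134 0.5152 0.546  0.5476] [-0.3304 -0.3267 -0.2863 -0.2817]
0.135 235 [0.5102 0.5129 0.5476 0.5481] [-0.326  -0.3242 -0.2871 -0.2865]
0.140 296 [0.5097 0.5119 0.5495 0.5501] [-0.3264 -0.3242 -0.2878 -0.2871]
0.145 271 [0.5086 0.5107 0.5507 0.5512] [-0.3264 -0.3252 -0.287  -0.2867]
0.150 278 [0.5064 0.509  0.5524 0.5534] [-0.3264 -0.3252 -0.2867 -0.2863]
0.155 356 [0.5047 0.5071 0.5542 0.555 ] [-0.3269 -0.325  -0.287  -0.2862]
0.160 321 [0.5034 0.5055 0.5554 0.5559] [-0.3266 -0.3251 -0.2862 -0.2857]
0.165 125 [0.5019 0.5034 0.5562 0.557 ] [-0.3263 -0.3248 -0.2862 -0.2858]
0.170 753 [0.5009 0.5017 0.5598 0.5607] [-0.3276 -0.3263 -0.2866 -0.2858]
0.175 155 [0.5015 0.5021 0.5595 0.56  ] [-0.3265 -0.3255 -0.2876 -0.2859]
{'ang': np.float32(-6.410601), 'a': array([ 0.5456, -0.4388], dtype=float32), 'b': array([ 0.5145, -0.1618], dtype=float32), 'mid': array([ 0.5301, -0.3003], dtype=float32), 'L': np.float32(0.2787237), 'rms': np.float32(0.0024540457), 'n': 1529, 'off': array([-8.8957,  2.4161])} 0.11021403953466824
```

View pics/w2.png

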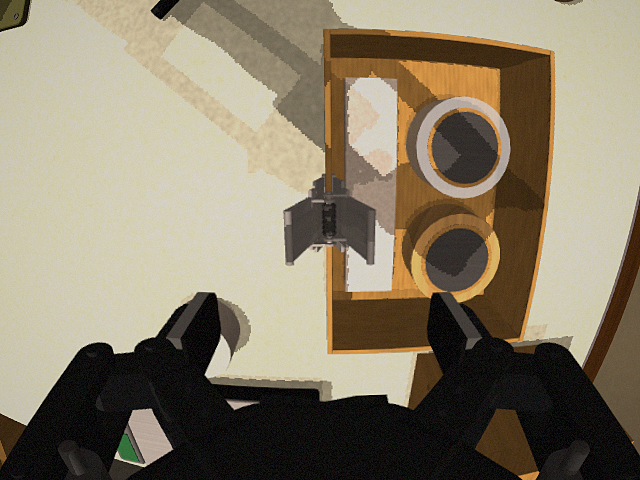

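Handle midpoint is (0.5306, −0.3062), the tops are at z≈0.175, so the pin is at about 0.128, and the yaw is about 6.4°. I'll descend with the gripper open.

Call:
{"op": "move_arm", "data": {
  "linear": [
    [1,-0.7,12],
    [0.9,-0.7,14],
    [0.8,-0.7,14],
    [0,0,14],
    [0,0,14],
    [0,0,14],
    [0,0,12],
    [0,0,8],
    [0,0,0],
    [0,0,0]
  ],
  "twist": [
    [0,0,-0.004],
    [0,0,-0.004],
    [0,0,-0.004],
    [0,0,0],
    [0,0,0],
    [0,0,0],
    [0,0,0],
    [0,0,0],
    [0,0,0],
    [0,0,0]
  ]
}}

```text
time_s: 3.58
eef_pos: [0.5332, -0.305, 0.1495]
tcp_rot: [[0.993, 0.115, 0.001], [0.115, -0.993, -0.003], [0.001, 0.003, -1.0]]
ft_force: [0.2, -0.3, 0.3]
width: 1.002
```

```bash
python3 - <<'E'
from plan import *
from wr import *
from m import line
np.set_printoptions(precision=4,suppress=True)
f=grab('wrist','w3');s=sense();print(s['time_s'],s['eef_pos'],s['tcp_rot'],s['ft_force'])
W=wworld(f)
T=(W-s['eef_pos'])@s['tcp_rot']   # tool frame
x,y,z=W[...,0],W[...,1],W[...,2]
m=(z>.165)&(z<.182)&(abs(T[...,0])<.036)&(abs(T[...,1])<.05)
q=T[m];print(len(q),np.percentile(W[m][:,2],[50,90,98]))
for sgn in(-1,1):
    k=q[np.sign(q[:,0])==sgn];print(sgn,len(k),np.percentile(k,[2,50,98],axis=0))
m=(z>.115)&(z<.14)&(abs(T[...,0])<.007)&(abs(T[...,1])<.012);print('coil',m.sum(),np.percentile(z[m],[10,50,90,98]))
E
```

```text
3.6333 [ 0.5332 -0.305   0.1496] [[ 0.9933  0.1153  0.0016]
 [ 0.1153 -0.9933 -0.0033]
 [ 0.0012  0.0034 -1.    ]] [-0.2015  0.3066 -0.316 ]
2952 [0.1739 0.175  0.1755]
-1 1491 [[-0.0308 -0.0168 -0.0259]
 [-0.0275 -0.0015 -0.0243]
 [-0.0258  0.0185 -0.0157]]
1 1461 [[ 0.021  -0.0165 -0.0258]
 [ 0.0228 -0.0016 -0.0242]
 [ 0.026   0.0188 -0.0156]]
coil 1145 [0.1182 0.13   0.1316 0.1321]
```

View pics/w3.png

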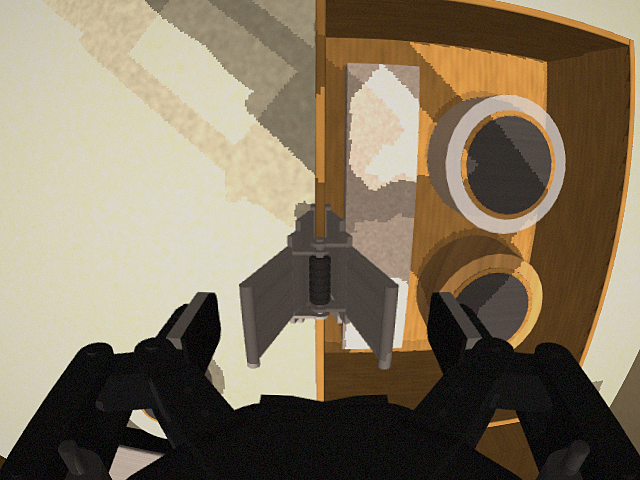

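The clip is 2.4 mm toward tool −x (coil at (319,280), handles at columns 250 and 388, fingers at 217 and 428). I'll correct that, go down, and pre-close to just outside the handles.

Call:
{"op": "move_arm", "data": {
  "linear": [
    [-0.8,0.4,3],
    [-0.8,0.3,3],
    [-0.8,0.3,3],
    [0,0,2.5],
    [0,0,0],
    [0,0,0],
    [0,0,0],
    [0,0,0],
    [0,0,0],
    [0,0,0]
  ],
  "twist": [
    [0,0,0.003],
    [0,0,0],
    [0,0,0],
    [0,0,0],
    [0,0,0],
    [0,0,0],
    [0,0,0],
    [0,0,0],
    [0,0,0],
    [0,0,0]
  ],
  "gripper": 65,
  "force": 20
}}

```text
time_s: 4.47
eef_pos: [0.5328, -0.3079, 0.1408]
tcp_rot: [[0.994, 0.112, 0.007], [0.112, -0.994, -0.007], [0.007, 0.008, -1.0]]
ft_force: [0.0, -0.3, 0.5]
width: 0.75
```

```bash
python3 - <<'E'
from plan import *
from wr import *
np.set_printoptions(precision=4,suppress=True)
f=grab('wrist','w4');s=sense();print(s['time_s'],s['eef_pos'],s['tcp_rot'],s['ft_force'],s['width'])
W=wworld(f)
T=(W-s['eef_pos'])@s['tcp_rot']
x,y,z=W[...,0],W[...,1],W[...,2]
m=(z>.165)&(z<.182)&(abs(T[...,0])<.0305)&(abs(T[...,1])<.05)
q=T[m]
for sgn in(-1,1):
    k=q[np.sign(q[:,0])==sgn];print(sgn,len(k),np.percentile(k,[2,50,98],axis=0))
E
```

```text
4.5167 [ 0.5329 -0.3079  0.1409] [[ 0.9937  0.1118  0.0076]
 [ 0.1119 -0.9937 -0.0073]
 [ 0.0067  0.0081 -0.9999]] [ 0.1938 -0.6711 -0.6628] 0.7439207658058636
-1 1689 [[-0.0299 -0.0194 -0.0349]
 [-0.0266 -0.0046 -0.0332]
 [-0.025   0.0158 -0.0246]]
1 1689 [[ 0.0218 -0.0193 -0.0345]
 [ 0.0235 -0.0043 -0.0328]
 [ 0.0268  0.0159 -0.0243]]
```

View pics/w4.png

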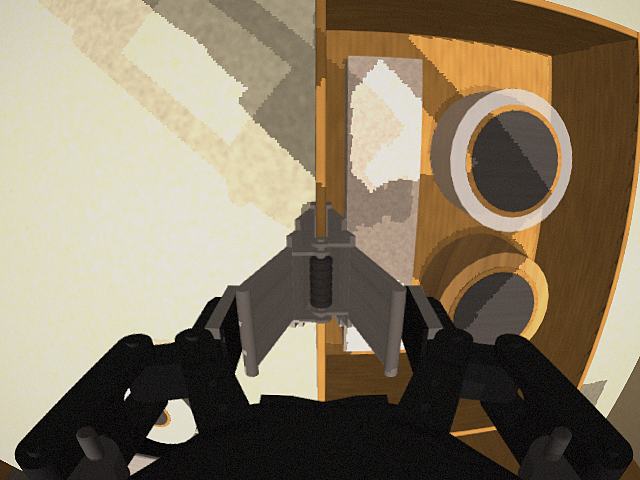

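```bash
python3 - <<'E'
from h import *
c=cv2.imread('pics/w4.png')[250:400,180:460];cv2.imwrite('pics/c4.png',cv2.resize(c,None,fx=2.8,fy=2.8,interpolation=2))
f=np.load('pics/w4.npz')
from wr import wworld
W=wworld(f);s=sense();T=(W-s['eef_pos'])@s['tcp_rot']
for r in(290,300,310,320):print(r,[(u,np.round(T[r,u]*1000,0).tolist()) for u in list(range(206,256,6))+list(range(388,440,6))])
E
```

```text
290 [(206, [-102.0, 64.0, 139.0]), (212, [-98.0, 65.0, 141.0]), (218, [-92.0, 65.0, 141.0]), (224, [-87.0, 65.0, 141.0]), (230, [-37.0, -11.0, -15.0]), (236, [-30.0, -19.0, -33.0]), (242, [-27.0, -19.0, -34.0]), (248, [-25.0, -19.0, -33.0]), (254, [-25.0, -15.0, -24.0]), (388, [22.0, -16.0, -25.0]), (394, [23.0, -19.0, -32.0]), (400, [25.0, -19.0, -33.0]), (406, [27.0, -19.0, -32.0]), (412, [34.0, -10.0, -15.0]), (418, [36.0, -10.0, -15.0]), (424, [80.0, 55.0, 122.0]), (430, [81.0, 49.0, 108.0]), (436, [84.0, 46.0, 101.0])]
300 [(206, [-104.0, 75.0, 141.0]), (212, [-44.0, -6.0, -17.0]), (218, [-42.0, -7.0, -17.0]), (224, [-37.0, -10.0, -24.0]), (230, [-35.0, -11.0, -24.0]), (236, [-30.0, -15.0, -33.0]), (242, [-28.0, -16.0, -33.0]), (248, [-26.0, -15.0, -33.0]), (254, [-25.0, -11.0, -25.0]), (388, [22.0, -12.0, -26.0]), (394, [23.0, -15.0, -33.0]), (400, [25.0, -16.0, -34.0]), (406, [31.0, -7.0, -16.0]), (412, [32.0, -10.0, -23.0]), (418, [34.0, -10.0, -23.0]), (424, [36.0, -10.0, -24.0]), (430, [41.0, -6.0, -16.0]), (436, [44.0, -6.0, -16.0])]
310 [(206, [-44.0, -6.0, -24.0]), (212,
[... 312 characters left out ...]
.0]), (406, [31.0, -4.0, -19.0]), (412, [31.0, -8.0, -27.0]), (418, [32.0, -11.0, -32.0]), (424, [35.0, -10.0, -31.0]), (430, [37.0, -10.0, -31.0]), (436, [41.0, -6.0, -24.0])]
320 [(206, [-42.0, -6.0, -31.0]), (212, [-37.0, -11.0, -39.0]), (218, [-35.0, -11.0, -39.0]), (224, [-34.0, -10.0, -38.0]), (230, [-32.0, -8.0, -35.0]), (236, [-32.0, -5.0, -28.0]), (242, [-28.0, -8.0, -34.0]), (248, [-26.0, -8.0, -34.0]), (254, [-26.0, -4.0, -26.0]), (388, [23.0, -4.0, -27.0]), (394, [23.0, -8.0, -34.0]), (400, [25.0, -9.0, -35.0]), (406, [31.0, -0.0, -20.0]), (412, [31.0, -6.0, -30.0]), (418, [31.0, -9.0, -36.0]), (424, [33.0, -10.0, -38.0]), (430, [35.0, -11.0, -39.0]), (436, [37.0, -10.0, -38.0])]
```

View pics/c4.png

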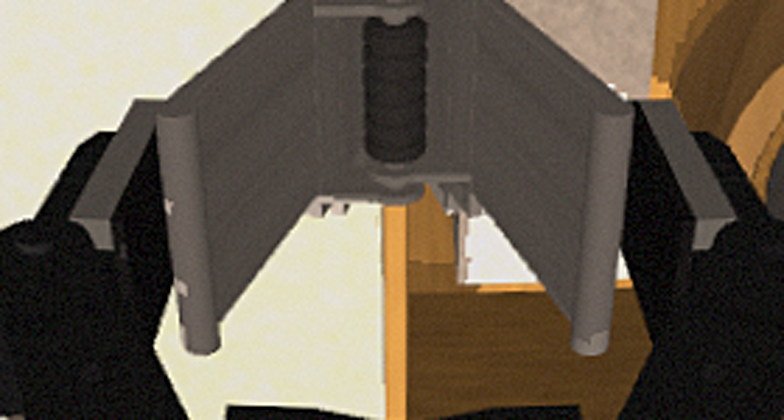

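Call:
{"op": "move_arm", "data": {
  "linear": [
    [-1.0,-1.0,4],
    [-0.7,-1.0,4],
    [0,0,2],
    [0,0,0],
    [0,0,0],
    [0,0,0],
    [0,0,0],
    [0,0,0],
    [0,0,0],
    [0,0,0]
  ],
  "twist": [
    [0.004,-0.0035,0],
    [0.004,-0.0035,0],
    [0,0,0],
    [0,0,0],
    [0,0,0],
    [0,0,0],
    [0,0,0],
    [0,0,0],
    [0,0,0],
    [0,0,0]
  ]
}}

```text
time_s: 5.35
eef_pos: [0.5307, -0.3059, 0.1294]
tcp_rot: [[0.994, 0.112, -0.002], [0.112, -0.994, 0.001], [-0.001, -0.001, -1.0]]
ft_force: [-0.7, 0.2, 0.8]
width: 0.744
```

```bash
cat > st.py <<'E'
from plan import *
np.set_printoptions(precision=4,suppress=True)
s=sense();print(s['time_s'],s['eef_pos'],s['ft_force'],'w',s['width'])
C=np.array([.5306,-.3062,.127])
print('clip nominal in tool mm',(C-s['eef_pos'])@s['tcp_rot']*1000,'twist to level yaw6.4',R.from_matrix(s['tcp_rot'].T@down(6.4)).as_rotvec())
E
python3 st.py
python3 - <<'E'
from wr import *
np.set_printoptions(precision=4,suppress=True)
f=grab('wrist','w5');s=sense();W=wworld(f);T=(W-s['eef_pos'])@s['tcp_rot'];z=W[...,2]
m=(z>.168)&(z<.182)&(abs(T[...,0])<.0300)&(abs(T[...,1])<.05)
for sgn in(-1,1):
    k=T[m];k=k[np.sign(k[:,0])==sgn];print(sgn,len(k),np.percentile(k,[2,50,98],axis=0)*1000)
print([(u,np.round(T[310,u]*1000,0).tolist()) for u in list(range(224,250,4))+list(range(394,420,4))])
E
```

```text
5.35 [ 0.5307 -0.3059  0.1294] [-0.741   0.1841  0.7647] w 0.7439410079944533
clip nominal in tool mm [-0.1705  0.3243  2.4072] twist to level yaw6.4 [-0.0012  0.0015  0.0005]
-1 1513 [[-28.3819 -17.4258 -46.0764]
 [-25.5123  -3.0709 -44.6391]
 [-23.5067  17.548  -39.3133]]
1 1481 [[ 23.5841 -17.4416 -46.083 ]
 [ 25.4991  -3.5342 -44.709 ]
 [ 28.457   17.2717 -38.9676]]
[(224, [-35.0, -10.0, -31.0]), (228, [-34.0, -10.0, -31.0]), (232, [-33.0, -10.0, -30.0]), (236, [-27.0, -17.0, -44.0]), (240, [-27.0, -17.0, -42.0]), (244, [-25.0, -18.0, -44.0]), (248, [-24.0, -17.0, -43.0]), (394, [23.0, -13.0, -35.0]), (398, [24.0, -14.0, -37.0]), (402, [24.0, -17.0, -43.0]), (406, [25.0, -17.0, -43.0]), (410, [26.0, -18.0, -44.0]), (414, [27.0, -17.0, -44.0]), (418, [32.0, -10.0, -31.0])]
```

Centred to 0.2 mm and level. Next I'll raise slightly and close to near contact.

Call:
{"op": "move_arm", "data": {
  "linear": [
    [-0.1,0.2,-3],
    [0,0.1,-3],
    [0,0,-1.5],
    [0,0,0],
    [0,0,0],
    [0,0,0],
    [0,0,0],
    [0,0,0],
    [0,0,0],
    [0,0,0]
  ],
  "twist": [
    [-0.001,0.0015,0],
    [0,0,0],
    [0,0,0],
    [0,0,0],
    [0,0,0],
    [0,0,0],
    [0,0,0],
    [0,0,0],
    [0,0,0],
    [0,0,0]
  ],
  "gripper": 82,
  "force": 20
}}

```text
time_s: 6.23
eef_pos: [0.5312, -0.3064, 0.1385]
tcp_rot: [[0.994, 0.112, 0.002], [0.112, -0.994, -0.001], [0.002, 0.001, -1.0]]
ft_force: [0.3, -1.0, -1.2]
width: 0.68
```

```bash
python3 st.py
```

```text
6.2333 [ 0.5312 -0.3064  0.1385] [ 0.3111 -0.9685 -1.151 ] w 0.679683081782331
clip nominal in tool mm [-0.612  -0.3229 11.4708] twist to level yaw6.4 [ 0.0009 -0.0017  0.0004]
```

Call:
{"op": "move_arm", "data": {
  "linear": [
    [-0.4,-0.2,0],
    [-0.2,0,-0.6],
    [0,0,-0.6],
    [0,0,-0.6],
    [0,0,-0.6],
    [0,0,0],
    [0,0,0],
    [0,0,0],
    [0,0,0],
    [0,0,0]
  ],
  "twist": [
    [0.001,-0.0015,0],
    [0,0,0],
    [0,0,0],
    [0,0,0],
    [0,0,0],
    [0,0,0],
    [0,0,0],
    [0,0,0],
    [0,0,0],
    [0,0,0]
  ],
  "gripper": 120,
  "force": 25
}}

```text
time_s: 7.07
eef_pos: [0.5294, -0.3057, 0.1398]
tcp_rot: [[0.994, 0.112, -0.003], [0.112, -0.994, 0.002], [-0.003, -0.002, -1.0]]
ft_force: [0.4, -0.8, -1.1]
width: 0.531
```

```bash
python3 st.py; python3 -c "
from h import *
grab('wrist','w6')"
```

```text
7.0667 [ 0.5294 -0.3057  0.1398] [ 0.4136 -0.8329 -1.0991] w 0.5312063094398467
clip nominal in tool mm [ 1.1636  0.6491 12.8265] twist to level yaw6.4 [-0.0021  0.0026  0.0005]
```

View pics/w6.png

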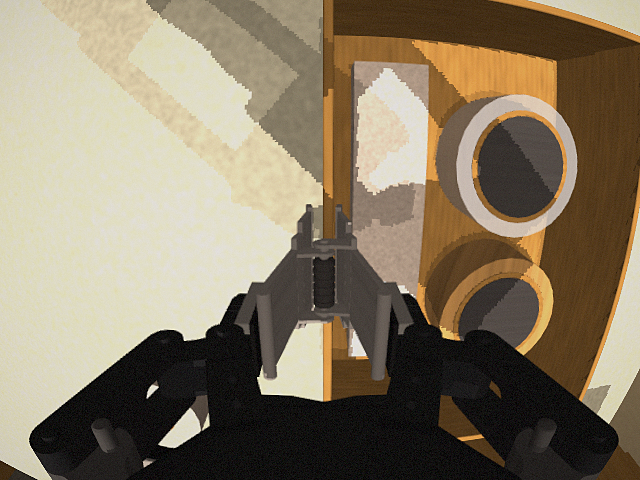

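The clip is opening evenly: the handles are within the pads at columns 262 and 382, and the jaws astride the wall at columns 308 and 342. I'll close to the stop, still raising slightly.

Call:
{"op": "move_arm", "data": {
  "linear": [
    [0.6,0.3,-0.5],
    [0.3,0.2,-0.5],
    [0,0,-0.6],
    [0,0,-0.6],
    [0,0,0],
    [0,0,0],
    [0,0,0],
    [0,0,0],
    [0,0,0],
    [0,0,0]
  ],
  "twist": [
    [-0.002,0.002,0],
    [0,0,0],
    [0,0,0],
    [0,0,0],
    [0,0,0],
    [0,0,0],
    [0,0,0],
    [0,0,0],
    [0,0,0],
    [0,0,0]
  ],
  "gripper": 255,
  "force": 35
}}

```text
time_s: 7.95
eef_pos: [0.5305, -0.3062, 0.1423]
tcp_rot: [[0.994, 0.112, -0.0], [0.112, -0.994, -0.0], [-0.0, 0.0, -1.0]]
ft_force: [-0.6, -0.3, -0.8]
width: 0.315
```

```bash
python3 st.py; python3 -c "
from h import *
grab('wrist','w7')"
```

```text
7.95 [ 0.5305 -0.3062  0.1423] [-0.6416 -0.2914 -0.7885] w 0.31523304237041877
clip nominal in tool mm [ 0.1114  0.0435 15.3337] twist to level yaw6.4 [0.0002 0.0003 0.0004]
```

View pics/w7.png

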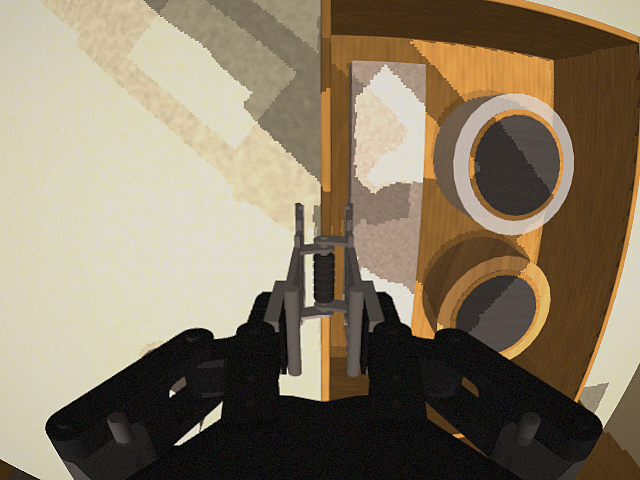

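Fully open (opening about 27 mm), with jaws at columns 299 and 349 and the wall midway at 325. I'll lift gently, straight up.

Call:
{"op": "move_arm", "data": {
  "linear": [
    [0,0,-5],
    [0,0,-8],
    [0,0,-11],
    [0,0,-14],
    [0,0,-17],
    [0,0,-20],
    [0,0,-22],
    [0,0,-22],
    [0,0,-18],
    [0,0,-8]
  ],
  "twist": [
    [0,0,0],
    [0,0,0],
    [0,0,0],
    [0,0,0],
    [0,0,0],
    [0,0,0],
    [0,0,0],
    [0,0,0],
    [0,0,0],
    [0,0,0]
  ]
}}

```text
time_s: 8.83
eef_pos: [0.5288, -0.305, 0.2964]
tcp_rot: [[0.994, 0.112, -0.004], [0.112, -0.994, 0.002], [-0.004, -0.003, -1.0]]
ft_force: [0.4, 0.2, 0.3]
width: 0.307
```

```bash
python3 st.py; python3 -c "
from h import *
grab('wrist','w8')
from plan import *
rows([.5727,.364,.30],-20.9,30)"
```

```text
8.8333 [ 0.5288 -0.305   0.2964] [0.4015 0.2469 0.3177] w 0.3071964889289376
clip nominal in tool mm [  2.2709   1.8689 169.3586] twist to level yaw6.4 [-0.0029  0.0039  0.0005]
step 22.36053204937777 0.9108773217946172
[[3.9, -22.0, -0.1], [3.6, -22.1, -0.1], [3.2, -22.1, -0.1], [2.9, -22.2, -0.1], [2.5, -22.2, -0.1], [2.2, -22.3, -0.1], [1.8, -22.3, -0.1], [1.5, -22.3, -0.1], [1.1, -22.3, -0.1], [0.8, -22.3, -0.1], [0.4, -22.4, -0.1], [0.0, -22.4, -0.1], [-0.3, -22.4, -0.1], [-0.7, -22.4, -0.1], [-1.0, -22.3, -0.1], [-1.4, -22.3, -0.1], [-1.7, -22.3, -0.1], [-2.1, -22.3, -0.1], [-2.4, -22.2, -0.1], [-2.8, -22.2, -0.1], [-3.1, -22.1, -0.1], [-3.5, -22.1, -0.1], [-3.9, -22.0, -0.1], [-4.2, -22.0, -0.1], [-4.5, -21.9, -0.1], [-4.9, -21.8, -0.1], [-5.2, -21.7, -0.1], [-5.6, -21.7, -0.1], [-5.9, -21.6, -0.1], [-6.3, -21.5, -0.1]]
[-0.0, 0.0001, 0.0159]
```

View pics/w8.png

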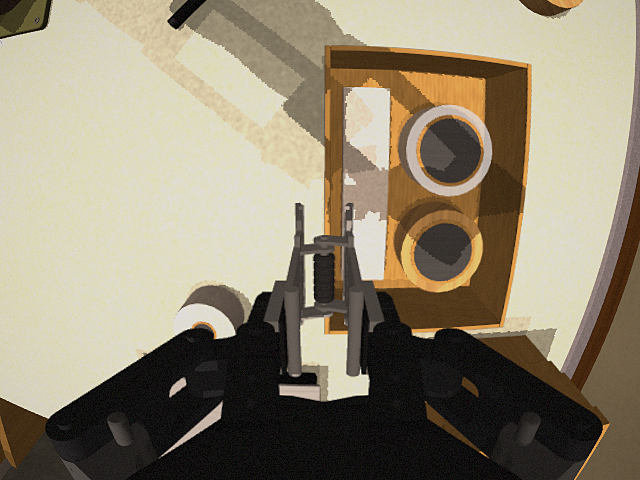

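The clip is off the rim and unchanged in the grip, and the box hasn't moved. I'll carry it over at about z=0.30, clear of the tall card.

Call:
{"op": "move_arm", "data": {
  "linear": [
    [1.5,-8,-0.5],
    [2.5,-15,-0.5],
    [3.2,-22,-0.5],
    [2.9,-22.2,-0.5],
    [2.5,-22.2,-0.1],
    [2.2,-22.3,-0.1],
    [1.8,-22.3,-0.1],
    [1.5,-22.3,-0.1],
    [1.1,-22.3,-0.1],
    [0.8,-22.3,-0.1]
  ],
  "twist": [
    [-0.001,0.001,0.012],
    [-0.001,0.001,0.016],
    [-0.001,0.001,0.016],
    [0,0,0.016],
    [0,0,0.016],
    [0,0,0.016],
    [0,0,0.016],
    [0,0,0.016],
    [0,0,0.016],
    [0,0,0.016]
  ]
}}

```text
time_s: 9.72
eef_pos: [0.5368, -0.0934, 0.289]
tcp_rot: [[0.998, -0.065, -0.015], [-0.065, -0.998, 0.005], [-0.015, -0.004, -1.0]]
ft_force: [0.1, 0.1, -1.1]
width: 0.31
```

Call:
{"op": "move_arm", "data": {
  "linear": [
    [0.4,-22.4,-0.1],
    [0,-22.4,-0.1],
    [-0.3,-22.4,-0.1],
    [-0.7,-22.4,-0.1],
    [-1,-22.3,-0.1],
    [-1.4,-22.3,-0.1],
    [-1.7,-22.3,-0.1],
    [-2.1,-22.3,-0.1],
    [-2.4,-22.2,-0.1],
    [-2.8,-22.2,-0.1]
  ],
  "twist": [
    [0,0,0.016],
    [0,0,0.016],
    [0,0,0.016],
    [0,0,0.016],
    [0,0,0.016],
    [0,0,0.016],
    [0,0,0.016],
    [0,0,0.016],
    [0,0,0.016],
    [0,0,0.016]
  ]
}}

```text
time_s: 10.55
eef_pos: [0.5428, 0.1469, 0.2759]
tcp_rot: [[0.971, -0.235, -0.044], [-0.235, -0.972, 0.008], [-0.045, 0.003, -0.999]]
ft_force: [0.4, -0.5, -0.8]
width: 0.315
```

```bash
python3 st.py; python3 -c "
from plan import *
rows([.5727,.364,.285],-20.9,10)"
```

```text
10.55 [0.5428 0.1469 0.2759] [ 0.4495 -0.4507 -0.782 ] w 0.31485583655937316
clip nominal in tool mm [101.3585 442.873  145.7412] twist to level yaw6.4 [-0.0051  0.0451 -0.3491]
step 21.93128651925447 0.7738764253695688
[[-2.2, -21.8, -0.9], [-2.5, -21.8, -0.9], [-2.8, -21.7, -0.9], [-3.1, -21.7, -0.9], [-3.3, -21.7, -0.9], [-3.6, -21.6, -0.9], [-3.9, -21.6, -0.9], [-4.1, -21.5, -0.9], [-4.4, -21.5, -0.9], [-4.7, -21.4, -0.9]]
[0.0006, 0.0045, 0.0127]
```

Call:
{"op": "move_arm", "data": {
  "linear": [
    [-2.2,-21.8,-2],
    [-2.5,-21.8,-2],
    [-2.8,-21.7,-2],
    [-3.1,-21.7,-2],
    [-3.3,-21.7,-2],
    [-3.6,-21.6,-1.5],
    [-3.9,-20,-1],
    [-3.5,-16,-1],
    [-2.5,-10,-0.5],
    [-1.5,-5,0]
  ],
  "twist": [
    [0,0.006,0.013],
    [0,0.006,0.013],
    [0,0.006,0.013],
    [0,0.006,0.013],
    [0,0.006,0.013],
    [0,0.006,0.013],
    [0,0.006,0.013],
    [0,0.005,0.013],
    [0,0.003,0.01],
    [0,0,0.005]
  ]
}}

```text
time_s: 11.38
eef_pos: [0.5532, 0.3444, 0.2721]
tcp_rot: [[0.935, -0.354, -0.024], [-0.355, -0.935, -0.014], [-0.018, 0.022, -1.0]]
ft_force: [-0.3, -0.1, -1.1]
width: 0.312
```

```bash
python3 st.py; python3 - <<'E'
from wr import *
from m import line
from plan import *
f=grab('wrist','w9');s=sense();W=wworld(f);x,y,z=W[...,0],W[...,1],W[...,2]
m=(z>.14)&(z<.156)&(x>.5)&(x<.65)&(y>.22)&(y<.5)
print(line(W[m]),np.percentile(z[m],[5,50,95]))
print('tcp',s['eef_pos'],s['tcp_rot'])
rows([.5727,.364,.27],-20.9,10)
E
```

```text
11.3833 [0.5532 0.3444 0.2721] [-0.2898 -0.0735 -1.0748] w 0.3123945093962427
clip nominal in tool mm [212.1887 613.1315 154.6029] twist to level yaw6.4 [ 0.017   0.0227 -0.4741]
{'ang': np.float32(20.937155), 'a': array([0.5398, 0.2791], dtype=float32), 'b': array([0.6072, 0.4551], dtype=float32), 'mid': array([0.5735, 0.3671], dtype=float32), 'L': np.float32(0.18845648), 'rms': np.float32(0.001187382), 'n': 1333, 'off': array([-2.1775,  1.9737])} [0.1482 0.1502 0.1514]
tcp [0.553  0.345  0.2716] [[ 0.935  -0.3538 -0.0254]
 [-0.3542 -0.9351 -0.0134]
 [-0.019   0.0215 -0.9996]]
step 2.744048569237314 0.1654324951237456
[[1.2, -2.5, 0.1], [1.2, -2.5, 0.1], [1.2, -2.5, 0.1], [1.2, -2.5, 0.1], [1.2, -2.5, 0.1], [1.2, -2.5, 0.1], [1.2, -2.5, 0.1], [1.2, -2.5, 0.1], [1.2, -2.5, 0.1], [1.2, -2.5, 0.2]]
[0.0022, 0.0019, 0.0003]
```

View pics/w9.png

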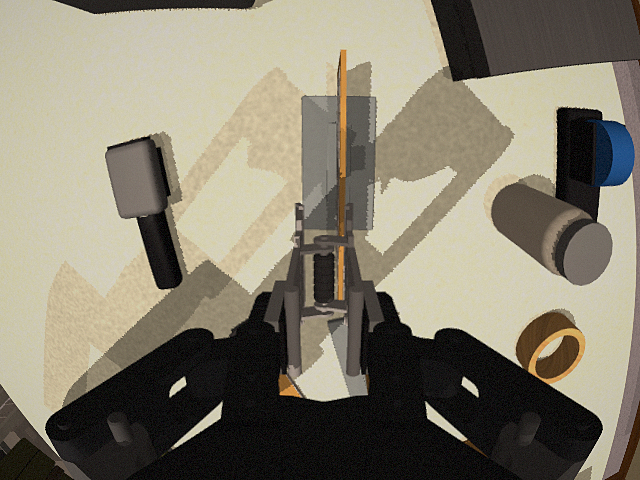

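The card's top edge runs from (343,50) to (340,300), nearly parallel to the clip, and the jaws are still above it. I'll centre over the card before going down.

Call:
{"op": "move_arm", "data": {
  "linear": [
    [2.5,-6,0.5],
    [2.5,-6,0.5],
    [2.5,-5,0],
    [2,-4,0],
    [1.5,-2.5,0],
    [0.5,-1,0],
    [0,0,0],
    [0,0,0],
    [0,0,0],
    [0,0,0]
  ],
  "twist": [
    [0.005,0.005,0],
    [0.005,0.005,0.001],
    [0.005,0.005,0.001],
    [0.005,0.004,0],
    [0.002,0,0],
    [0,0,0],
    [0,0,0],
    [0,0,0],
    [0,0,0],
    [0,0,0]
  ]
}}

```text
time_s: 12.27
eef_pos: [0.5735, 0.3612, 0.2677]
tcp_rot: [[0.933, -0.36, -0.001], [-0.36, -0.933, -0.002], [-0.001, 0.002, -1.0]]
ft_force: [-0.8, 0.8, -0.9]
width: 0.307
```

```bash
cat > ck.py <<'E'
from wr import *
from m import line
from plan import *
import sys
np.set_printoptions(precision=4,suppress=True)
f=grab('wrist',sys.argv[1]);s=sense();W=wworld(f);x,y,z=W[...,0],W[...,1],W[...,2]
T=(W-s['eef_pos'])@s['tcp_rot']
print(s['time_s'],s['eef_pos'],s['ft_force'],s['width'])
C=np.array([.5725,.364,.15]);print('card mid in tool',(C-s['eef_pos'])@s['tcp_rot']*1000,'twist',R.from_matrix(s['tcp_rot'].T@down(-20.9)).as_rotvec())
m=(z>.146)&(z<.156)&(x>.5)&(x<.65)&(y>.22)&(y<.5)&(f['color'][...,0]>f['color'][...,2]*1.6)
if m.sum()>20:
    l=line(W[m]);print(l['ang'],l['mid'],l['L'],l['n']);t=T[m];k=np.polyfit(t[:,1],t[:,0],1);print('edge tool-x at y=0: %.2f mm, slope %.4f'%(k[1]*1000,k[0]))
# clip parts in tool frame (near tool)
g=(abs(T[...,0])<.02)&(abs(T[...,1])<.04)&(T[...,2]>-.045)&(T[...,2]<.06)&(W[...,2]>.16)
for lo in np.arange(-40,60,8):
    q=T[g&(T[...,2]*1000>lo)&(T[...,2]*1000<lo+8)]*1000
    if len(q)>10:print(lo,len(q),np.percentile(q[:,0],[2,50,98]),np.percentile(q[:,1],[2,50,98]))
E
python3 ck.py w10
```

```text
12.3167 [0.5735 0.3613 0.2677] [-0.6474  0.9247 -1.6549] 0.31313024349834373
card mid in tool [ -1.8944  -2.4668 117.7291] twist [ 0.0024  0.0004 -0.003 ]
20.854767 [0.5719 0.3625] 0.1990268 967
edge tool-x at y=0: -1.92 mm, slope 0.0038
-40 1306 [-19.0169  10.9411  18.7247] [-10.7661  -6.0063  10.9359]
-32 2913 [-17.732   -8.5163  17.6454] [-17.7737  -5.2892  17.1853]
-24 440 [-19.5339 -10.6974  19.3639] [-17.9755 -10.5143  -9.7409]
-16 371 [-19.5772  10.4736  19.4101] [-18.0347 -10.6445  -9.7191]
-8 242 [-19.3219 -10.7365  19.1938] [-17.9986 -14.7397  -9.0776]
0 217 [-13.5073 -10.8263  13.3019] [-17.9513 -14.2188   9.5795]
8 379 [-13.4081  -7.6944  13.1082] [-22.6276 -14.6143  22.1765]
16 2325 [-11.2152   0.0928  11.1064] [-22.2786  -2.4403  19.5646]
24 449 [-13.0991  -2.7436  12.4089] [-27.6734 -15.8226  25.9477]
32 75 [-13.3056  10.8891  13.0353] [-28.0633 -27.3356   3.4743]
40 223 [-12.9823 -10.6543  13.1966] [-29.4643 -11.93    25.9687]
48 345 [-15.8247  10.2994  15.6948] [-29.685  -18.305   24.0096]
```

View pics/w10.png

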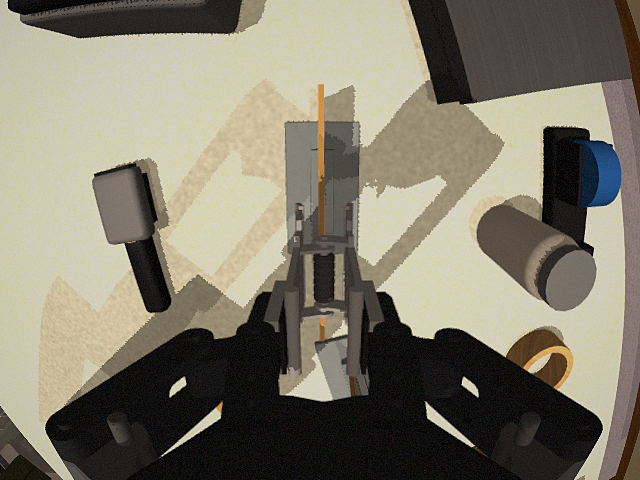

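The clip is symmetric about tool x=0, and the card edge lies 1.9 mm to tool −x. I'll correct that and descend partway, with the jaws still above the card.

Call:
{"op": "move_arm", "data": {
  "linear": [
    [-0.6,-0.8,6],
    [-0.6,-0.8,9],
    [-0.5,-0.6,10],
    [0,0,10],
    [0,0,9],
    [0,0,6],
    [0,0,2],
    [0,0,0],
    [0,0,0],
    [0,0,0]
  ],
  "twist": [
    [0.001,0,-0.001],
    [0.001,0,-0.001],
    [0,0,0],
    [0,0,0],
    [0,0,0],
    [0,0,0],
    [0,0,0],
    [0,0,0],
    [0,0,0],
    [0,0,0]
  ]
}}

```text
time_s: 13.15
eef_pos: [0.5709, 0.3635, 0.2076]
tcp_rot: [[0.934, -0.357, -0.005], [-0.357, -0.934, -0.002], [-0.004, 0.004, -1.0]]
ft_force: [0.1, -0.1, -0.9]
width: 0.312
```

```bash
python3 ck.py w11 | grep -v '^ *-[0-9]'; python3 -c "
from wr import *
f=np.load('pics/w11.npz');s=sense();T=(wworld(f)-s['eef_pos'])@s['tcp_rot']*1000
g=(abs(T[...,0])<17)&(abs(T[...,0])>8)&(abs(T[...,1])<33)&(T[...,2]>20)&(T[...,2]<60)
print(np.percentile(T[g][:,2],[50,90,95,98,100]),g.sum())"
```

```text
13.2 [0.571  0.3635 0.2077] [-0.1344  0.7753 -0.7822] 0.31193585500817167
card mid in tool [ 1.4552 -1.1903 57.7053] twist [ 0.0036  0.0034 -0.0005]
20.871237 [0.5718 0.362 ] 0.20006296 1656
edge tool-x at y=0: 1.47 mm, slope 0.0018
0 207 [-13.6745  10.511   13.1809] [-17.8709 -14.1628   9.984 ]
8 349 [-13.5393 -10.4398  13.0612] [-22.263  -14.599   21.2387]
16 2345 [-11.5547  -0.0095  11.2461] [-22.2349  -2.275   19.7146]
24 458 [-13.1572  -3.3093  12.2158] [-27.5556 -15.4853  25.3577]
32 75 [-13.3238  10.7878  12.9621] [-27.848  -27.1731   4.1945]
40 136 [-13.4787 -11.0577  13.1289] [-29.3203 -11.3212  25.4872]
[37.34990226 51.66817991 53.70233639 54.3009964  56.10616697] 1178
```

View pics/w11.png

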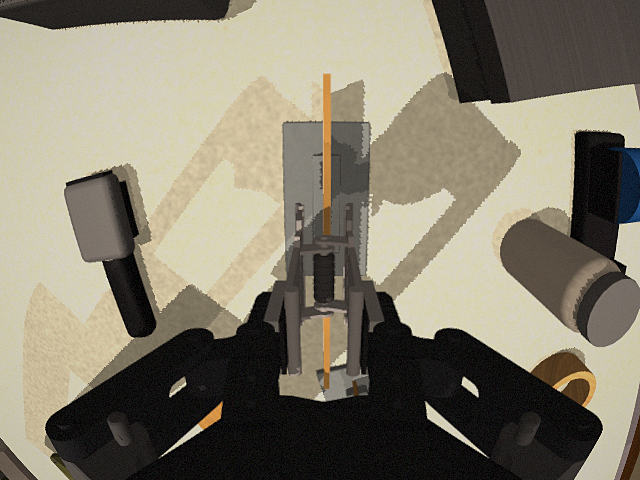

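Call:
{"op": "move_arm", "data": {
  "linear": [
    [0.5,-0.3,0],
    [0.4,-0.3,2],
    [0.3,0,4],
    [0.1,0,4],
    [0,0,4],
    [0,0,3],
    [0,0,0],
    [0,0,0],
    [0,0,0],
    [0,0,0]
  ],
  "twist": [
    [0.002,0.0015,0],
    [0.001,0.0015,0],
    [0,0,0],
    [0,0,0],
    [0,0,0],
    [0,0,0],
    [0,0,0],
    [0,0,0],
    [0,0,0],
    [0,0,0]
  ]
}}

```text
time_s: 14.03
eef_pos: [0.5736, 0.3641, 0.1908]
tcp_rot: [[0.934, -0.357, 0.003], [-0.357, -0.934, 0.001], [0.002, -0.002, -1.0]]
ft_force: [0.5, 0.7, -0.8]
width: 0.311
```

```bash
python3 ck.py w12 | grep -v '^ *-[0-9]'; python3 -c "
from wr import *
f=np.load('pics/w12.npz');s=sense();T=(wworld(f)-s['eef_pos'])@s['tcp_rot']*1000
g=(abs(T[...,0])<17)&(abs(T[...,0])>8)&(abs(T[...,1])<33)&(T[...,2]>20)&(T[...,2]<60)
print(np.percentile(T[g][:,2],[50,90,95,98,100]),g.sum())
f=grab('scene','s2');c=f['color'][280:450,330:470];cv2.imwrite('pics/c5.png',cv2.resize(c,None,fx=3.5,fy=3.5,interpolation=2)[:,:,::-1])"
```

```text
14.0833 [0.5736 0.3641 0.1908] [-0.4462  0.0503 -0.4439] 0.3099101200157143
card mid in tool [-1.1149  0.5863 40.7925] twist [-0.0025 -0.0023 -0.0007]
20.7928 [0.5729 0.3649] 0.19398978 1820
edge tool-x at y=0: -1.05 mm, slope 0.0025
0 207 [-13.5331 -10.8917  13.3216] [-18.0052 -14.7015   9.648 ]
8 384 [-13.4645  -8.8287  13.0992] [-22.1133 -14.2248  22.0475]
16 2326 [-11.3576   0.0372  11.0024] [-22.2639  -2.4433  19.6049]
24 441 [-13.136   -2.8304  12.2805] [-27.6313 -15.6044  26.0731]
[37.60633825 51.82571975 53.5038936  54.11489755 56.21405686] 1172
```

View pics/w12.png

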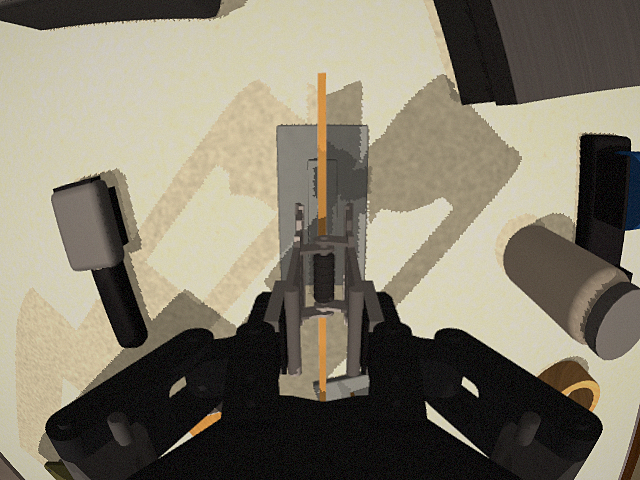

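View pics/c5.png

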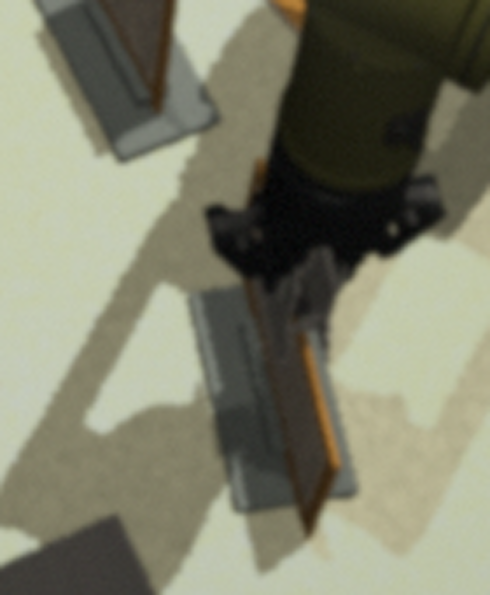

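```bash
python3 -c "
from wr import *
s=sense()
for n,p in (('w7',.1423),('w12',None)):
    f=np.load('pics/%s.npz'%n);W=wworld(f);z=W[...,2]
    tz=(p or s['eef_pos'][2])-z
    print(n,np.percentile(tz[260:300,319:329]*1000,[2,10,50,90]))
"
```

```text
w7 [17.13589796 17.53580397 18.36485225 19.34490944]
w12 [17.20106477 17.71121341 18.63781746 19.49071046]
```

The coil top sits 18 mm below the TCP both before and after the carry, so the clip hasn't slipped. The lip ends are 13–16 mm below the card edge. One last small centring move, about 1 mm in x and 2 mm down.

Call:
{"op": "move_arm", "data": {
  "linear": [
    [-0.4,0.1,0.8],
    [-0.2,0,0.5],
    [0,0,0],
    [0,0,0],
    [0,0,0],
    [0,0,0],
    [0,0,0],
    [0,0,0],
    [0,0,0],
    [0,0,0]
  ],
  "twist": [
    [-0.001,-0.001,0],
    [-0.0005,-0.0005,0],
    [0,0,0],
    [0,0,0],
    [0,0,0],
    [0,0,0],
    [0,0,0],
    [0,0,0],
    [0,0,0],
    [0,0,0]
  ]
}}

```text
time_s: 14.97
eef_pos: [0.5733, 0.3645, 0.1902]
tcp_rot: [[0.934, -0.357, 0.002], [-0.357, -0.934, 0.001], [0.002, -0.002, -1.0]]
ft_force: [-0.2, -0.2, -0.7]
width: 0.314
```

```bash
python3 ck.py w13 | head -6; python3 - <<'E'
from wr import *
from m import line
s=sense();print(s['dq'],s['joint_positions'])
f=np.load('pics/w13.npz');T=(wworld(f)-s['eef_pos'])@s['tcp_rot']*1000
g=(abs(T[...,0])<17)&(abs(T[...,0])>8)&(abs(T[...,1])<33)&(T[...,2]>20)&(T[...,2]<60)
print(np.percentile(T[g][:,2],[50,90,95,98,100]))
f=grab('top','t2');W=world(f);x,y,z=W[...,0],W[...,1],W[...,2]
c=(z>.08)&(z<.16)&(x>.52)&(x<.63)&(y>.25)&(y<.48)&(f['color'][...,0]>f['color'][...,2]*1.6);print('wide',line(W[c]))
c=(z>.06)&(z<.25)&(x>.5)&(x<.54)&(y>.03)&(y<.18); print('tall',line(W[c]))
xl=.532+(-.296-y)*.11
c=(z>.104)&(z<.116)&(abs(x-xl)<.008)&(y<-.14)&(y>-.46)&((y>-.25)|(y<-.35));print('rim',line(W[c]))
E
```

```text
15.0167 [0.5733 0.3645 0.1902] [-1.3648  0.0158 -1.7041] 0.30937534801077354
card mid in tool [-0.6508  0.83   40.1716] twist [-0.002  -0.0016 -0.0005]
21.047907 [0.5729 0.3657] 0.19308026 1848
edge tool-x at y=0: -0.79 mm, slope -0.0001
-40 1314 [-18.9204  10.2571  18.7457] [-10.8343  -5.7903  10.832 ]
-32 2910 [-17.9506  -8.5536  17.6925] [-17.7308  -5.3868  17.0908]
[0.0316 0.0269 0.0315 0.0879 0.0511 0.1118] [28.8843 27.4575 76.2032  0.002  76.1943 49.8152]
[38.544  51.7725 53.496  54.3052 55.9793]
wide {'ang': np.float32(20.987305), 'a': array([0.5375, 0.2704], dtype=float32), 'b': array([0.5891, 0.405 ], dtype=float32), 'mid': array([0.5633, 0.3377], dtype=float32), 'L': np.float32(0.1442174), 'rms': np.float32(0.0011248172), 'n': 72, 'off': array([-1.9885,  1.8821])}
tall {'ang': np.float32(6.3033743), 'a': array([0.5155, 0.0487], dtype=float32), 'b': array([0.5277, 0.1586], dtype=float32), 'mid': array([0.5216, 0.1036], dtype=float32), 'L': np.float32(0.1105336), 'rms': np.float32(0.0013439422), 'n': 271, 'off': array([-3.7435,  0.8067])}
rim {'ang': np.float32(-6.460414), 'a': array([ 0.5473, -0.4375], dtype=float32), 'b': array([ 0.5157, -0.1591], dtype=float32), 'mid': array([ 0.5315, -0.2983], dtype=float32), 'L': np.float32(0.28017634), 'rms': np.float32(0.0022208467), 'n': 184, 'off': array([-7.0597,  2.5447])}
```

View pics/t2.png

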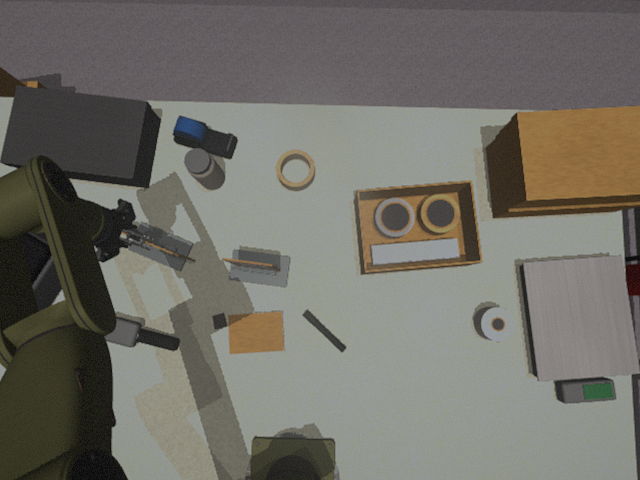

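View pics/w13.png

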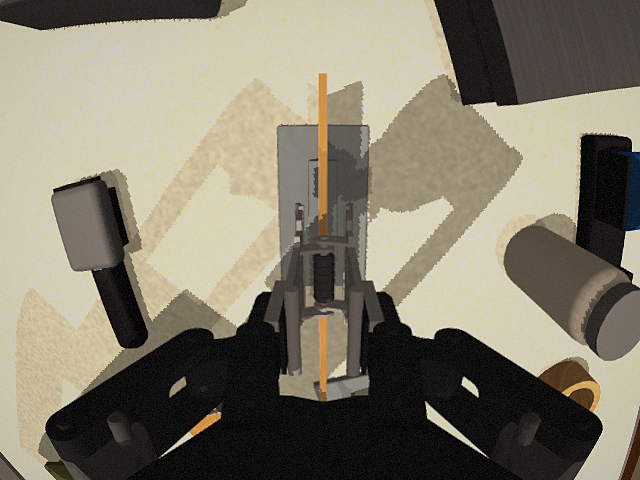

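Centred within 0.8 mm, yaw matched, and nothing disturbed. I'll go 3 mm deeper for margin.

Call:
{"op": "move_arm", "data": {
  "linear": [
    [-0.3,0,1.5],
    [-0.2,0,1.2],
    [0,0,0.6],
    [0,0,0],
    [0,0,0],
    [0,0,0],
    [0,0,0],
    [0,0,0],
    [0,0,0],
    [0,0,0]
  ],
  "twist": [
    [-0.001,-0.001,0],
    [0,0,0],
    [0,0,0],
    [0,0,0],
    [0,0,0],
    [0,0,0],
    [0,0,0],
    [0,0,0],
    [0,0,0],
    [0,0,0]
  ]
}}

```text
time_s: 15.9
eef_pos: [0.5728, 0.3646, 0.1864]
tcp_rot: [[0.934, -0.357, 0.001], [-0.357, -0.934, 0.001], [0.0, -0.001, -1.0]]
ft_force: [0.1, -0.9, -0.8]
width: 0.307
```

```bash
python3 ck.py w14 | head -5; python3 -c "
from h import *
grab('scene','s3')"
```

```text
15.95 [0.5728 0.3647 0.1864] [-0.2486  0.238  -0.1547] 0.30670324394289383
card mid in tool [-0.0151  0.7663 36.3661] twist [-0.0007 -0.0004 -0.0005]
20.956364 [0.5737 0.3672] 0.18951604 1823
edge tool-x at y=0: -0.00 mm, slope -0.0005
-40 1306 [-18.9497   9.9046  18.8249] [-10.6334  -5.9136  11.0422]
```

View pics/w14.png

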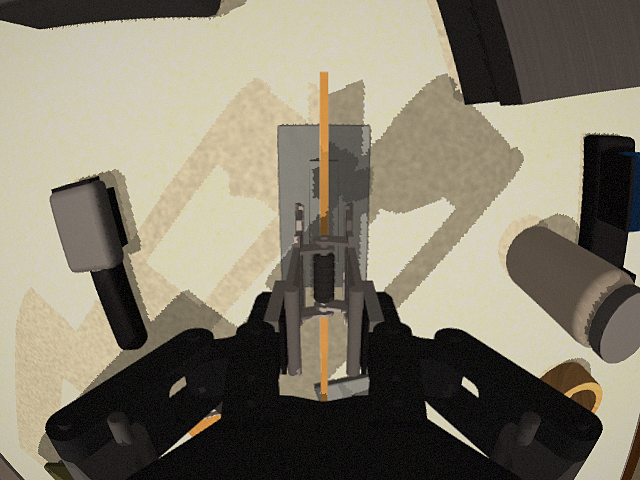

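The card edge (column 323) runs midway between the jaws (columns 299 and 349), at 0.0 mm offset and parallel. Handing in.

```bash
python3 -c "
from plant import *
print(hand_in())"
```

```text
the job is handed in; nothing more can be done
None
```

The clip is now held squeezed fully open over the middle of the wide card's top edge, and I handed the job in at about 16 s of the 35 s allowed.

**How it went:** I squeezed the clip to its stop on the box rim, lifted it straight off, carried it over the tall card and lowered it astride the wide card. The grip is still on at 35 N.

**Last checks:**
- **Centring:** the card edge is 0.0 mm off the middle of the jaws and parallel to within 0.05°. With the jaws gaping 26 mm, that leaves about 11 mm clear on each face. The clip is within about 1–2 mm of the card's middle along the edge.
- **Depth:** the jaws are about 17–20 mm below the card's top edge, and the spring coil is about 9 mm above it.
- **Grip:** the opening is steady at about 26–27 mm. That is slightly under the nominal 28 mm, with the handles at their stop.
- **Forces:** wrist force stayed around 1 N throughout, about noise level, so I saw no sign of touching the card.
- **Surroundings:** the rim and tall card, remeasured after the carry, are within about 1 mm of where they started, and the wide card's line matches too. Everything else looks unmoved in the pictures.

**What disagreed:** the clip slid down about 6 mm in the pads while I squeezed it, and did not slip again after that. The measured lip position sits about 4 mm lower than my first estimate because of this, and I set the depth allowing for both.

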